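# Clear the practice place and bring the skin plate to the line

### The job

Get this practice place ready for the next trainee: the steel tray with the three used cartridges is standing where the practice plate belongs, so take the tray by its tab, tip the cartridges off its open end into the red tub without touching them, and set the empty tray down upright on the square rubber pad. Then push the cream practice plate flat along the grey board, away from the robot, until its whole far edge meets the scribed line, stopping there and never running past the line. Leave everything else where it is.

Things in the scene. Friction and masses are not known exactly. Their poses are not given: they have to be found in the camera images.
- line (a point): middle of the dark scribed line (3 mm wide, 190 mm long, flat, nothing to stop against) on the grey board; the point lies on the board's upper face, on the centre of the line's width. x: across the line, horizontal, the direction in which the plate is pushed (away from the robot); y: along the line; z up. The fixed board is 275 (x) x 260 (y) x 3 mm thick; it reaches 35 mm beyond this point in x and 240 mm against x
- plate_center (a point): centre (half-way up) of the loose cream practice plate, 70 (x) x 130 (y) x 12 mm thick, about 0.25 kg, lying flat on the near part of the grey board with two drawn brows on top. x points to its far long edge (the one that must meet the line), y along the plate, z up
- far_left (a point): left end (+y corner) of the plate's far long edge, half-way up; 35 mm in x and 65 mm in y from plate_center
- far_right (a point): right end (-y corner) of the plate's far long edge, half-way up; 35 mm in x and -65 mm in y from plate_center
- plate: the same plate; origin at the centre of its underside
- tray_center (a point): loose steel tray, 110 (x) x 84 (y) mm, floor 3 mm thick, walls 3 mm thick and 14 mm high on three sides, no wall at its +x end, about 0.15 kg; the point is 7 mm above the centre of its underside. x points to the open end, z up. It stands on the far part of the grey board, over the line
- tray: the same tray; origin at the centre of its underside
- tab (a point): upright flat steel tab to hold the tray by, at its walled end: 28 mm (along tray x) x 12 mm thick (along tray y), its top 56 mm above the tray's underside; this point is on the tab's middle, 44 mm above the tray's underside and 37 mm from the tray's centre against x
- lip (a point): middle of the tray's open end, on the floor's upper face: 55 mm in x from the tray's centre
- cart0_center (a point): centre of a used needle cartridge lying on the tray in front of the tab: clear plastic block 18 x 18 mm, with a stub nozzle 30 mm long overall, 12 g; not to be touched with the fingers; it slides off the steel at about 25 to 38 degrees of slope
- cart1_center (a point): centre of a used needle cartridge lying on the tray in front of the tab: clear plastic block 18 x 18 mm, with a stub nozzle 30 mm long overall, 12 g; not to be touched with the fingers; it slides off the steel at about 25 to 38 degrees of slope
- cart2_center (a point): centre of a used needle cartridge lying on the tray in front of the tab: clear plastic block 18 x 18 mm, with a stub nozzle 30 mm long overall, 12 g; not to be touched with the fingers; it slides off the steel at about 25 to 38 degrees of slope
- cart0: that cartridge's body; origin under its centre
- cart1: that cartridge's body; origin under its centre
- cart2: that cartridge's body; origin under its centre
- tub_mouth (a point): centre of the mouth (rim height, 70 mm above the table) of the fixed open red waste tub, 200 (x) x 150 (y) mm outside, walls 5 mm; z up. Stands left or right of the board
- pad_top (a point): centre of the upper face of the fixed black rubber pad, 160 x 160 x 3 mm, on the other side of the board from the tub
- inkcup0_center (a point): centre of a small white ink cup, 22 mm across and 22 mm high, loose on the grey board at the right of the plate; to be left alone
- inkcup1_center (a point): centre of a like ink cup at the left of the plate; to be left alone
- pigment_center (a point): centre of a small amber bottle, 28 mm across and 62 mm high, loose, beyond the board on the left; to be left alone
- cup_center (a point): centre of a white mug, 72 mm across and 60 mm high, with a handle reaching about 65 mm from its centre, loose, beyond the board on the right; to be left alone
- pen_center (a point): centre of a machine pen on its black rest, 130 mm long and 28 mm high, loose, near the robot; to be left alone
- wipes_center (a point): centre of a tall white canister, 84 mm across and 170 mm high, loose, beyond the left side place (tub or pad); to be left alone
- brushpot_center (a point): centre (80 mm up) of a fixed clear pot of blue brushes, 80 mm across, brushes up to 165 mm high, beyond the right side place; an obstacle
Mind the look-alikes: they are no part of the job. Leave any orange look-alike of the tray alone.

How it is judged (in metres and radians):
On the way, in this order (a step that is already met when the one before it is completed fails the run):
1. all three cartridges have been tipped into the tub (x of cart0_center in the frame of tub_mouth between -0.1 and 0.1 m and y of cart0_center in the frame of tub_mouth between -0.075 and 0.075 m and z of each of cart0_center, cart1_center, cart2_center in the frame of tub_mouth below -0.005 m and x of cart1_center in the frame of tub_mouth between -0.1 and 0.1 m and y of cart1_center in the frame of tub_mouth between -0.075 and 0.075 m and x of cart2_center in the frame of tub_mouth between -0.1 and 0.1 m and y of cart2_center in the frame of tub_mouth between -0.075 and 0.075 m), for 0.2 s.
2. the empty tray stands upright and released on the pad (horizontal distance between tray_center and pad_top below 0.05 m and angle between tray_center's own z axis and vertical below 0.08 rad and z of tray_center in the frame of pad_top between 0.003 and 0.013 m and contact force between the fingers and tray below 0.1 N), for 0.2 s.
At the end, for the whole second after the job is handed in: The three cartridges lie in the tub below its rim; the tray stands upright, released and still, its centre within 50 mm of the pad's; the plate lies flat and still, both ends of its far edge within 4 mm of the middle of the line, and the edge within the line's length (all of step 1 and all of step 2 and linear speed of each of tray, plate below 0.01 m/s and x of far_left in the frame of line between -0.004 and 0.004 m and x of far_right in the frame of line between -0.004 and 0.004 m and y of far_left in the frame of line below 0.095 m and y of far_right in the frame of line above -0.095 m and angle between plate_center's own z axis and vertical below 0.05 rad); the robot touches nothing.
It fails at once if the plate's far edge runs more than 8 mm past the line (x of any of far_left, far_right in the frame of line above 0.008 m).
It fails at once if the plate is lifted or tipped instead of being pushed flat (angle between plate_center's own z axis and vertical above 0.15 rad or z of plate_center in the frame of line above 0.02 m).
It fails at once if a used cartridge is touched by the fingers (contact force between the fingers and cart0 above 1 N or contact force between the fingers and cart1 above 1 N or contact force between the fingers and cart2 above 1 N).
It fails at once if one of the other things is moved by more than 25 mm (distance of any of inkcup0_center, inkcup1_center, pigment_center, cup_center, pen_center, wipes_center from where it was at the start of the episode above 0.025 m).
It also fails if it takes over 72 s, if anything falls off the work surface, if the arm or the gripper's body presses on something with over 40 N, if the wrist force passes 120 N, or if a joint passes its speed limit or range.

### The arm

A 7-joint arm with a two-finger parallel gripper is mounted at the origin on the work surface. World frame = base frame: x ahead of the robot, y to its left, z up, the work surface at z = 0. Lengths are in mm, angles in rad, forces in N, time in s.
With the tool pointing down it reaches from about 400 to 875 mm from the base axis. Payload 19.3 kg.
Tool frame: the origin (TCP) lies at the very end of the fingers, on their centre line; the grasp point (between the pads) lies env.hold_point_z behind it (env.hold_point_z is the distance from the TCP to the grasp point, in mm); z points along the fingers, x is the direction in which the jaws open and shut, and the axes are right-handed (so a half turn about z gives the same grasp; the last joint's range is limited). The gripper opens to 85 mm and grips with 20 to 120 N. Pads are 22 mm wide; open, the fingers measure 114 mm over their backs; the gripper's body (76 mm by 85 mm) begins 54 mm behind the grasp point. The pads swing forward as they close: fully open they stand 13 mm farther back than shut.
Start: joints at [1.271, 0.521, -0.036, 1.599, 0.021, 1.021, -0.113], TCP at [142.336, -608.568, 231.291] pointing down, gripper open.
Joint ranges: [-2.91, 2.91], [-0.3, 2.13], [-1.5, 1.42], [0.17, 2.43], [-1.26, 4.41], [0.16, 1.93], [-2.52, 2.52]. Speed limits (rad/s): [1.89, 1.89, 2.39, 2.39, 3.01, 3.01, 3.01].

### API

Orientations are given as [roll, pitch, yaw] about the fixed x, y, z axes, in that order (R = Rz(yaw) Ry(pitch) Rx(roll)).
In Python, from station import env gives the robot as it stands. The module is installed in compiled form; this text tells all that it offers.
- The arm moves only by the shell command python3 -m handwheel 'ROWS' [FORCE]. ROWS is JSON, a list of rows, each a list of 7 numbers: the gripper command: -1 is fully open, 1 is shut, values between are in proportion, then the shift along the tool's x, y, z in units of 30 mm (1.0 is 30 mm), then the turn, a rotation vector about the tool's x, y, z in units of 0.08 rad (1.0 is 0.08 rad). A call has 1 to 12 rows; each row shifts and turns the pose as measured when the row begins, along the tool's axes as they then stand; what a row does not reach is not made up. A row lasts 1/12 s, in which the tool goes at most 41.7 mm and 7.16 degrees, less where a joint would pass 70% of its speed; a pose out of reach is approached as far as the arm can. A call with a number of a shift or a turn outside -1 to 1 is refused whole. A call with a gripper value outside its range is refused whole. The fingers move at their own pace and stop on an object; FORCE is the grip in N (left out, the last holds). Time passes only in rows, so rows that do not move let the fingers close. It gives the time, the measured TCP pose, the force and the opening at its end, in the units of the state.
- env.observe(): the state, without advancing time (a new reading comes with each control period).
- env.grab_frame(name): name is "scene" or "side" or "wrist"; returns a dict with "image" (384x512x3 uint8, red, green, blue), "z_map" (384x512 float32, mm along the optical axis (not along the pixel's ray), 0 where there is no reading), "camera_matrix" (3x3 intrinsics, pixels), "D" ([k1, k2, p1, p2, k3] as OpenCV has them; the pictures are not rectified), "pose" (4x4, takes a point from camera to world coordinates); the wrist camera has in their place "tool_from_camera" (4x4, takes a point from camera to tool coordinates, whose origin is the TCP and whose axes are the tool frame's). Camera axes: x right, y down, z forward; pixel columns grow to the right and rows downward; lengths in mm; the calibration is good to about 2 mm. A picture is of the moment at which its call begins: read the wrist's pose just before it.
- env.finish_job(): hands the job in, once; it reports no verdict.
The state is a dict: "time_s": time; "joints": joint angles; "qd": joint speeds; "tau": joint torques, N m; "ee_pos": TCP position; "ee_rot": TCP orientation; "contact_force": force on the tool from outside, world axes, zero at the start; "ft_torque": the same for the moment, N m; "finger_gap": finger opening in mm.
Only numpy, scipy, OpenCV 4.12 (cv2) and the standard library are available. Lean on these libraries where they do the work, as an engineer would, in place of code of your own. Each camera call takes 0.05 s, during which the arm holds its last target.

## Working session

There is one attempt and no reset: what is moved stays moved. The work goes in short steps, Python scripts to look and compute and a shell command to move; the robot and the scene stay as the last step left them, time stands still between calls to the robot, and variables do not carry over. Pictures are saved under pics/ and viewed, and the job is handed in when it is done.

```bash
mkdir -p pics; cat > h.py <<'E'
import numpy as np, cv2
from station import env
from scipy.spatial.transform import Rotation as R
def grab(n,tag):
    s=env.observe(); f=env.grab_frame(n)
    if 'pose' in f: T=np.array(f['pose'])
    else:
        W=np.eye(4); W[:3,:3]=R.from_euler('xyz',s['ee_rot']).as_matrix(); W[:3,3]=s['ee_pos']; T=W@np.array(f['tool_from_camera'])
    cv2.imwrite(f'pics/{tag}.png',np.array(f['image'])[:,:,::-1])
    np.savez(f'pics/{tag}.npz',im=f['image'],z=f['z_map'],K=f['camera_matrix'],D=f['D'],T=T)
def load(tag):
    d=np.load(f'pics/{tag}.npz'); return {k:d[k] for k in d}
def ray(d,uv):
    p=cv2.undistortPoints(np.array(uv,float).reshape(-1,1,2),d['K'],d['D']).reshape(-1,2)
    return np.c_[p,np.ones(len(p))]
def onplane(d,uv,z):
    r=ray(d,uv)@d['T'][:3,:3].T; o=d['T'][:3,3]
    return o+r*((z-o[2])/r[:,2])[:,None]
def cloud(d):
    h,w=d['z'].shape; uv=np.stack(np.meshgrid(np.arange(w),np.arange(h)),-1).reshape(-1,2)
    P=ray(d,uv)*d['z'].reshape(-1,1)
    return (P@d['T'][:3,:3].T+d['T'][:3,3]).reshape(h,w,3)
E
python3 - <<'E'
from h import *
print(env.observe()); print(env.hold_point_z)
grab('scene','s0');grab('side','d0');grab('wrist','w0')
for t in('s0','d0','w0'): d=load(t);print(t,d['T'].round(2),d['K'])
E
```

```text
{'time_s': 0.0, 'joints': array([ 1.27079656,  0.52200385, -0.03633787,  1.60002042,  0.02124212,
        1.02111192, -0.1128315 ]), 'qd': array([-0.0014653 , -0.00093716, -0.00137162,  0.00039169, -0.00058474,
        0.00030934,  0.0021383 ]), 'tau': array([ 1.72535215e-04, -9.27096605e+01,  1.98010124e+00, -3.69929659e+01,
        1.78184576e-02,  8.14825762e-03,  6.07229117e-05]), 'ee_pos': array([ 142.24172852, -608.23978171,  230.72751988]), 'ee_rot': array([ 3.14147826e+00,  1.15179892e-03, -1.34100677e+00]), 'contact_force': array([-0.05288872,  0.81456473,  0.47337079]), 'ft_torque': array([-0.00464323, -0.00321791, -0.00332736]), 'finger_gap': 85.17480697542129}
18.700000000000003
s0 [[-3.20000e-01  5.40000e-01 -7.80000e-01  1.35118e+03]
 [ 9.50000e-01  2.00000e-01 -2.50000e-01  2.70930e+02]
 [ 2.00000e-02 -8.20000e-01 -5.70000e-01  7.15370e+02]
 [ 0.00000e+00  0.00000e+00  0.00000e+00  1.00000e+00]] [[453.90685075   0.         259.85446357]
 [  0.         453.90685075 189.23102127]
 [  0.           0.           1.        ]]
d0 [[-7.1000e-01 -4.5000e-01  5.3000e-01 -1.4266e+02]
 [-7.0000e-01  4.5000e-01 -5.5000e-01  6.2613e+02]
 [ 1.0000e-02 -7.7000e-01 -6.4000e-01  8.4142e+02]
 [ 0.0000e+00  0.0000e+00  0.0000e+00  1.0000e+00]] [[421.02844609   0.         254.67018779]
 [  0.         421.02844609 194.05967248]
 [  0.           0.           1.        ]]
w0 [[ 2.3000e-01 -9.3000e-01 -2.9000e-01  2.1585e+02]
 [-9.7000e-01 -2.2000e-01 -7.0000e-02 -5.8966e+02]
 [-0.0000e+00  3.0000e-01 -9.5000e-01  3.7248e+02]
 [ 0.0000e+00  0.0000e+00  0.0000e+00  1.0000e+00]] [[333.32079628   0.         257.34477937]
 [  0.         333.32079628 191.8615741 ]
 [  0.           0.           1.        ]]
```

View pics/s0.png

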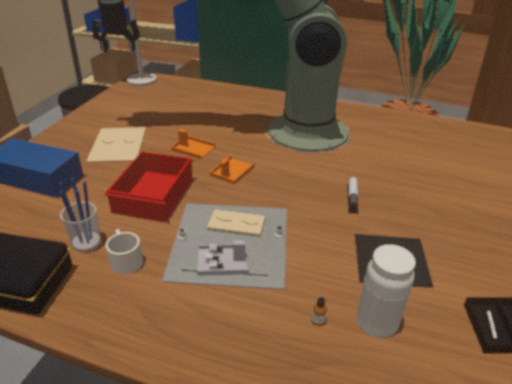

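View pics/d0.png

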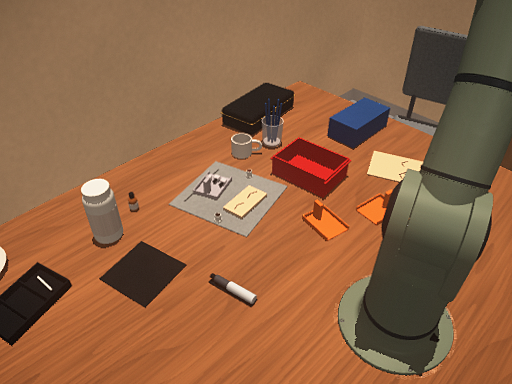

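Scene view, taken from the far side: the grey board is at (230,245), with the plate at (236,222) and the tray at (222,260) on it. The red tub is at (152,185), at robot right. The pad is at (392,258), at robot left, with the white canister at (387,290) beyond it. The orange look-alikes are at (193,147) and (232,168).

```bash
python3 - <<'E'
from h import *
a=load('s0')['im'][195:295,160:300,::-1]; cv2.imwrite('pics/s0c.png',cv2.resize(a,None,fx=5.6,fy=5.6,interpolation=cv2.INTER_CUBIC))
a=load('d0')['im'][155:240,160:295,::-1]; cv2.imwrite('pics/d0c.png',cv2.resize(a,None,fx=5.9,fy=5.9,interpolation=cv2.INTER_CUBIC))
for t in ('s0','d0'):
    d=load(t); C=cloud(d); im=d['im'].astype(int); hsv=cv2.cvtColor(d['im'],cv2.COLOR_RGB2HSV)
    Z=C[...,2]; reach=(np.abs(C[...,0]-600)<450)&(np.abs(C[...,1])<600)
    red=((hsv[...,0]<5)|(hsv[...,0]>175))&(hsv[...,1]>170)&reach&(Z>60)&(Z<80)
    P=C[red][:,:2].astype(np.float32); print(t,'tub rim',cv2.minAreaRect(P),np.median(C[red][:,2]),len(P))
    pad=(im.max(2)<60)&reach&(abs(Z)<12)&(C[...,1]>150)
    n,l,s,c=cv2.connectedComponentsWithStats(pad.astype(np.uint8)); 
    k=1+np.argmax(s[1:,4]); P=C[l==k]; print('pad',cv2.minAreaRect(P[:,:2].astype(np.float32)),np.median(P[:,2]))
    cr=(hsv[...,0]>12)&(hsv[...,0]<32)&(hsv[...,1]<130)&(im.min(2)>110)&reach&(Z>8)&(Z<22)
    n,l,s,c=cv2.connectedComponentsWithStats(cr.astype(np.uint8))
    for k in range(1,n):
        if s[k,4]>150: P=C[l==k];print('cream',c[k],cv2.minAreaRect(P[:,:2].astype(np.float32)),np.median(P[:,2]))
    gr=(hsv[...,1]<45)&(im.min(2)>60)&(Z>-3)&(Z<8)&reach
    n,l,s,c=cv2.connectedComponentsWithStats(gr.astype(np.uint8))
    k=1+np.argmax(s[1:,4]); P=C[l==k]; print('board',c[k],cv2.minAreaRect(P[:,:2].astype(np.float32)),np.median(P[:,2]))
E
```

```text
s0 tub rim ((508.668701171875, -296.57684326171875), (209.98548889160156, 156.35543823242188), 4.967508316040039) 65.7322258541418 731
pad ((667.714111328125, 542.3059692382812), (100.43490600585938, 53.60314178466797), 17.98414421081543) 4.732126818105712
cream [236.09587629 221.41340206] ((549.5602416992188, -47.13227081298828), (74.76315307617188, 130.26683044433594), 8.396355628967285) 14.877409721836557
board [228.8288967  249.62598359] ((611.4227905273438, -38.84027099609375), (277.5585021972656, 257.34881591796875), 15.168065071105957) 3.3829475863963125
d0 tub rim ((501.38916015625, -302.83282470703125), (209.0175018310547, 158.4904022216797), 4.878397464752197) 66.35181301371188 531
pad ((542.34912109375, 326.5261535644531), (159.63330078125, 159.3402862548828), 12.908848762512207) 2.241630367244966
cream [244.46116505 200.66343042] ((547.546142578125, -48.107452392578125), (71.82733154296875, 133.43984985351562), 8.589837074279785) 13.657119737225628
board [264.23026316 203.16447368] ((538.8499145507812, -60.18782043457031), (126.82121276855469, 257.2687683105469), 15.080389022827148) 1.4816861195382671
```

View pics/s0c.png

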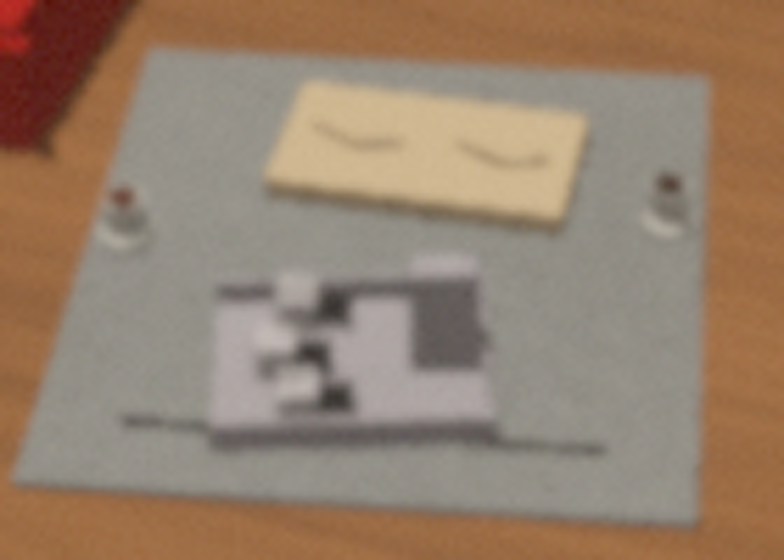

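View pics/d0c.png

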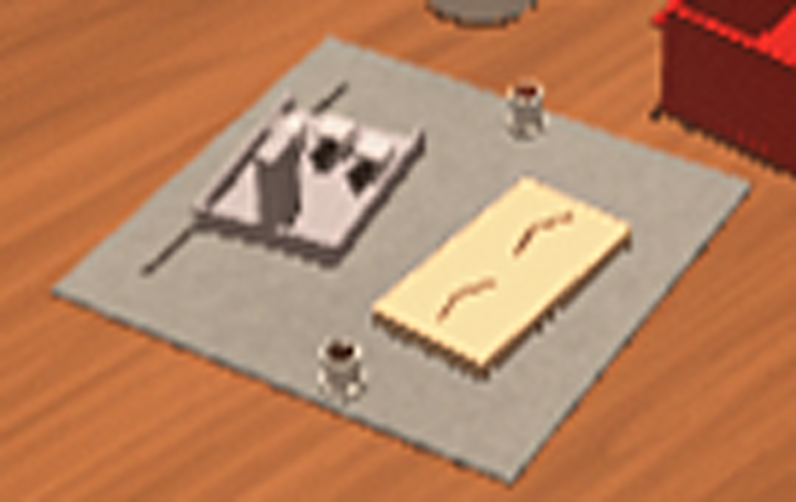

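Open end of the tray faces the tub (robot's right) and the tab is at the left end. Next I'm locating the obstacles and refining the pad and tub positions.

```bash
python3 - <<'E'
from h import *
for t in ('s0','d0'):
    d=load(t); C=cloud(d); im=d['im']
    px={'s0':dict(brush=(80,215),mug=(125,255),wipes=(387,295),pigment=(319,312),pen=(352,195),tubIn=(150,185),or1=(193,147),or2=(232,168),ink0=(182,234),ink1=(278,231),tab=(238,243)),
        'd0':dict(brush=(272,130),mug=(241,148),wipes=(102,215),pigment=(133,203),pen=(233,290),tubIn=(310,168),or2=(325,220),ink0=(249,173),ink1=(218,216),tab=(207,183))}[t]
    for k,(u,v) in px.items():
        w=C[v-4:v+5,u-4:u+5].reshape(-1,3); print(t,k,np.median(w,0).round(),'zmax',w[:,2].max().round())
d=load('d0');C=cloud(d);Z=C[...,2]
# pad corners via dark mask on plane z=3
m=(d['im'].max(2)<60)&(C[...,1]>150)&(abs(Z)<12)
n,l,s,c=cv2.connectedComponentsWithStats(m.astype(np.uint8));k=1+np.argmax(s[1:,4])
cn=cv2.findContours((l==k).astype(np.uint8),0,1)[0][0].reshape(-1,2)
P=onplane(d,cn,3)[:,:2].astype(np.float32); print('pad d0',cv2.minAreaRect(P))
# tub rim by plane z=70 of red top pixels
for t in('s0','d0'):
    d=load(t);hsv=cv2.cvtColor(d['im'],cv2.COLOR_RGB2HSV);C=cloud(d)
    m=((hsv[...,0]<5)|(hsv[...,0]>175))&(hsv[...,1]>170)&(C[...,2]>62)&(C[...,2]<78)&(abs(C[...,0]-500)<150)
    n,l,s,c=cv2.connectedComponentsWithStats(m.astype(np.uint8));k=1+np.argmax(s[1:,4])
    cn=np.argwhere(l==k)[:,::-1]
    P=onplane(d,cn,70)[:,:2].astype(np.float32); print('tub',t,cv2.minAreaRect(P))
E
```

```text
s0 brush [ 717. -369.   68.] zmax 107.0
s0 mug [ 780. -208.   51.] zmax 63.0
s0 wipes [771. 322. 120.] zmax 130.0
s0 pigment [778. 209.  39.] zmax 47.0
s0 pen [350. 205.  24.] zmax 28.0
s0 tubIn [ 473. -330.    5.] zmax 10.0
s0 or1 [ 239. -311.    3.] zmax 14.0
s0 or2 [ 313. -149.    3.] zmax 39.0
s0 ink0 [ 641. -147.   16.] zmax 715.0
s0 ink1 [554.  63.  18.] zmax 715.0
s0 tab [668.   1.  55.] zmax 61.0
d0 brush [ 700. -333.   73.] zmax 91.0
d0 mug [ 729. -208.   42.] zmax 61.0
d0 wipes [693. 332. 106.] zmax 121.0
d0 pigment [759. 209.  29.] zmax 841.0
d0 pen [327. 211.  22.] zmax 841.0
d0 tubIn [ 519. -328.    4.] zmax 72.0
d0 or2 [ 328. -159.    4.] zmax 10.0
d0 ink0 [ 635. -154.    4.] zmax 27.0
d0 ink1 [550.  57.   9.] zmax 27.0
d0 tab [661.   3.  43.] zmax 60.0
pad d0 ((541.2448120117188, 327.05633544921875), (158.2161865234375, 158.77304077148438), 12.692638397216797)
tub s0 ((515.962890625, -294.983154296875), (213.75082397460938, 155.78799438476562), 5.674045085906982)
tub d0 ((497.4341735839844, -296.2831115722656), (209.14498901367188, 164.77743530273438), 5.601416110992432)
```

```bash
python3 -m handwheel '[[-0.5,0,0,-1,0,0,0],[-0.5,0,0,-1,0,0,0]]'
```

```text
time_s: 0.32
ee_pos: [141.6, -605.9, 286.2]
ee_rot: [3.141, 0.011, -1.341]
contact_force: [-0.1, 0.1, 1.1]
finger_gap: 64.9
```

```bash
python3 -m handwheel '[[-0.5,-0.7,-1,-0.2,0,0,0],[-0.5,-0.7,-1,-0.2,0,0,0],[-0.5,-0.7,-1,-0.2,0,0,0],[-0.5,-0.7,-1,0,0,0,0],[-0.5,-0.7,-1,0,0,0,0],[-0.5,-0.7,-1,0,0,0,0],[-0.5,-0.7,-1,0,0,0,0],[-0.5,-0.7,-1,0,0,0,0],[-0.5,-0.7,-1,0,0,0,0],[-0.5,-0.7,-1,0,0,0,0],[-0.5,-0.7,-1,0,0,0,0],[-0.5,-0.7,-1,0,0,0,0]]'
```

```text
time_s: 1.32
ee_pos: [440.9, -271.3, 310.1]
ee_rot: [3.138, 0.003, -1.355]
contact_force: [0.2, -0.7, 1.1]
finger_gap: 63.9
```

```bash
python3 -m handwheel '[[-0.5,-0.8,-0.95,0,0,0,0],[-0.5,-0.8,-0.95,0,0,0,0],[-0.5,-0.8,-0.95,0,0,0,0],[-0.5,-0.8,-0.95,0,0,0,0],[-0.5,-0.8,-0.95,0,0,0,0],[-0.5,-0.8,-0.95,0,0,0,0],[-0.5,-0.8,-0.95,0,0,0,0],[-0.5,-0.8,-0.95,0,0,0,0],[-0.5,-0.8,-0.95,0,0,0,0],[-0.5,0,0,0,0,0,-1],[-0.5,0,0,0,0,0,-1],[-0.5,0,0,0,0,0,-1]]'
python3 -m handwheel '[[-0.5,0,0,0,0,0,-1],[-0.5,0,0,0,0,0,-1],[-0.5,0,0,0,0,0,-1],[-0.5,0,0,0,0,0,-1],[-0.5,0,0,0,0,0,-1],[-0.5,0,0,0,0,0,-1],[-0.5,0,0,0,0,0,-1],[-0.5,0,0,0,0,0,-1],[-0.5,0,0,0,0,0,-1],[-0.5,0,0,0,0,0,-1],[-0.5,0,0,0,0,0,-1],[-0.5,0,0,0,0,0,-1]]'
python3 -m handwheel '[[-0.5,0,0,0,0,0,-1],[-0.5,0,0,0,0,0,-1],[-0.5,0,0,0,0,0,-1],[-0.5,0,0,0,0,0,-1],[-0.5,0,0,0,0,0,0],[-0.5,0,0,0,0,0,0]]'
python3 -c "
from h import *
grab('wrist','w1');print(env.observe()['joints'])"
```

```text
time_s: 2.32
ee_pos: [655.2, 20.5, 306.3]
ee_rot: [3.137, 0.009, -1.1]
contact_force: [0.6, -0.1, 0.8]
finger_gap: 63.9
time_s: 3.32
ee_pos: [653.8, 21.3, 302.0]
ee_rot: [-3.137, 0.016, -0.088]
contact_force: [0.5, 0.8, -1.0]
finger_gap: 64.3
time_s: 3.82
ee_pos: [653.2, 20.5, 300.2]
ee_rot: [-3.131, 0.017, 0.25]
contact_force: [0.4, -0.2, 1.0]
finger_gap: 64.1
[ 0.29616613  0.59528524 -0.68209793  1.39054375  0.36405583  1.30218147
 -0.15307334]
```

View pics/w1.png

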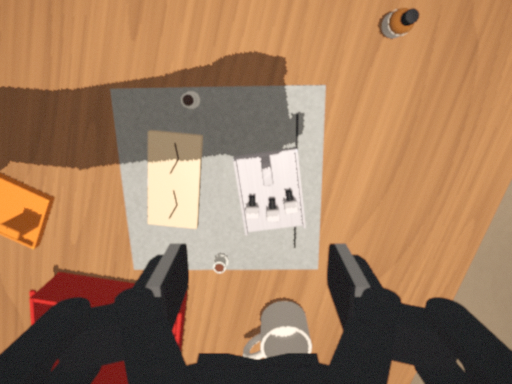

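The wrist view shows the board at x 112–326, y 86–270. The tray is at (270,190), with the tab at (267,170) and the cartridges at (252,205), (272,208) and (291,200). The line runs from (297,113) to (295,247), and the plate is at (175,180). I'm zooming in on the tray for exact corners.

```bash
python3 - <<'E'
from h import *
a=load('w1')['im'][100:260,130:330,::-1]; cv2.imwrite('pics/w1c.png',cv2.resize(a,None,fx=3.75,fy=3.75,interpolation=cv2.INTER_CUBIC))
d=load('w1');C=cloud(d)
hsv=cv2.cvtColor(d['im'],cv2.COLOR_RGB2HSV);Z=C[...,2]
print('z checks board',C[240,200],'plate',C[200,185],'tab',C[160:185:3,267].round(),'traywall',C[190,240])
m=(hsv[...,0]>12)&(hsv[...,0]<32)&(hsv[...,1]<150)&(hsv[...,1]>40)&(Z>8)&(Z<22)
n,l,s,c=cv2.connectedComponentsWithStats(m.astype(np.uint8));k=1+np.argmax(s[1:,4])
cn=cv2.findContours((l==k).astype(np.uint8),0,1)[0][0].reshape(-1,2)
print('plate',cv2.minAreaRect(onplane(d,cn,15)[:,:2].astype(np.float32)))
m=(Z>6)&(Z<90)&(abs(C[...,0]-660)<100)&(abs(C[...,1]+30)<90); m&=~((hsv[...,0]>12)&(hsv[...,0]<32)&(hsv[...,1]>60))
n,l,s,c=cv2.connectedComponentsWithStats(m.astype(np.uint8))
for k in range(1,n):
    if s[k,4]>200:print(s[k],c[k])
t=(Z>45)&(Z<70)&(abs(C[...,0]-660)<60)&(abs(C[...,1])<60);print('tab top',C[t].mean(0),C[t].min(0),C[t].max(0),cv2.minAreaRect(C[t][:,:2].astype(np.float32)))
E
```

```text
z checks board [ 599.24768742 -126.41268288    2.26478671] plate [568.79049805 -67.24224563  14.57399219] tab [[661.  20.  46.]
 [661.  18.  58.]
 [662.  15.  57.]
 [663.  11.  57.]
 [664.   8.  58.]
 [665.   4.  57.]
 [665.   1.  58.]
 [666.  -2.  59.]
 [667.  -6.  58.]] traywall [637.92510928 -34.05920974  16.63355864]
plate ((548.6797485351562, -44.66766357421875), (70.99668884277344, 130.04945373535156), 8.806321144104004)
[ 233  148   73   87 1256] [264.13773885 182.85191083]
[ 174  160   26   69 1167] [188.25535561 196.76092545]
[282 187  17  27 275] [290.07272727 202.17818182]
[265 197  16  26 269] [272.48327138 210.83643123]
tab top [663.4642011    7.16725627  57.15977278] [654.11398979  -8.32920192  45.2320105 ] [673.28295625  20.21889065  59.73393262] ((663.9869384765625, 5.92697811126709), (11.858794212341309, 28.014034271240234), 22.217788696289062)
```

View pics/w1c.png

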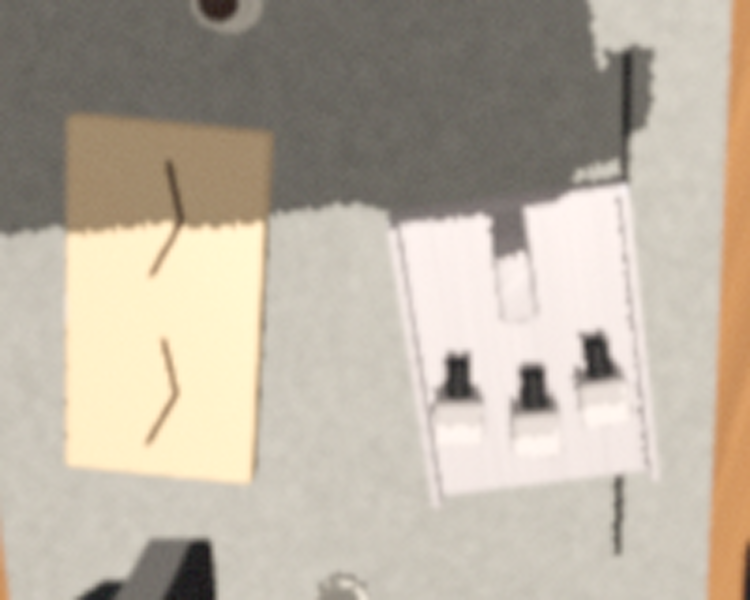

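```bash
python3 - <<'E'
from h import *
d=load('w1')
uv=np.array([[390,222],[628,188],[656,478],[436,505]])/3.75+[130,100]
P=onplane(d,uv,17);print(P.round(1)); 
print([np.linalg.norm(P[i]-P[(i+1)%4]).round(1) for i in range(4)])
c=P.mean(0); ax=(P[2]+P[3]-P[0]-P[1])[:2];ax/=np.linalg.norm(ax);print(c,np.degrees(np.arctan2(ax[1],ax[0])),'tab',c[:2]-37*ax)
L=onplane(d,np.array([[627,52],[617,552]])/3.75+[130,100],3);print('line',L,L.mean(0),np.linalg.norm(L[0]-L[1]),np.degrees(np.arctan2(*(L[0]-L[1])[1::-1]))-90)
E
```

```text
[[620.7   4.6  17. ]
 [697.   36.5  17. ]
 [736.8 -63.7  17. ]
 [661.3 -94.6  17. ]]
[np.float64(82.7), np.float64(107.8), np.float64(81.6), np.float64(107.2)]
[678.96648135 -29.31505249  17.        ] -68.0420145475042 tab [665.1311973    5.00090466]
line [[ 685.57865941   79.65367884    3.        ]
 [ 734.39726386 -102.26223616    3.        ]] [709.98796164 -11.30427866   3.        ] 188.3524787953905 15.021855590436132
```

```bash
cat >> h.py <<'E'
def delta(pos,rpy):
    s=env.observe();A=R.from_euler('xyz',s['ee_rot']);B=R.from_euler('xyz',rpy)
    print('now',s['ee_pos'].round(1),s['ee_rot'].round(3),'F',s['contact_force'].round(1),'gap',round(s['finger_gap'],1),'t',s['time_s'])
    print('shift u',((A.inv().apply(np.array(pos)-s['ee_pos']))/30).round(2),'turn u',((A.inv()*B).as_rotvec()/0.08).round(2))
E
python3 -c "
from h import *
delta([664.5,5.5,130],[np.pi,0,0.384])"
```

```text
now [653.2  20.5 300.1] [-3.132  0.017  0.25 ] F [-1.  -0.2 -0.5] gap 64.1 t 3.8667
shift u [0.34 0.63 5.66] turn u [-0.14  0.2  -1.68]
```

```bash
python3 -m handwheel '[[-0.5,0.17,0.3,0.5,-0.07,0.1,-0.84],[-0.5,0.17,0.3,0.9,-0.07,0.1,-0.84],[-0.5,0,0,1,0,0,0],[-0.5,0,0,1,0,0,0],[-0.5,0,0,1,0,0,0],[-0.5,0,0,0.8,0,0,0],[-0.5,0,0,0,0,0,0]]'
python3 -c "
from h import *
delta([664.5,5.5,28.3],[np.pi,0,0.384])
grab('wrist','w2');d=load('w2');C=cloud(d);Z=C[...,2]
t=(Z>45)&(Z<70)&(abs(C[...,0]-660)<60)&(abs(C[...,1])<60);print(cv2.minAreaRect(C[t][:,:2].astype(np.float32)),t.sum())"
```

```text
time_s: 4.45
ee_pos: [669.4, 5.5, 139.6]
ee_rot: [3.139, -0.005, 0.372]
contact_force: [-0.9, 0.5, -0.9]
finger_gap: 64.3
now [669.4   5.5 139.6] [ 3.139 -0.005  0.372] F [-0.9  0.5 -0.9] gap 64.3 t 4.45
shift u [-0.17 -0.07  3.71] turn u [ 0.04 -0.06 -0.15]
((663.8798217773438, 5.868412971496582), (11.955778121948242, 27.66237449645996), 21.464841842651367) 687
```

View pics/w2.png

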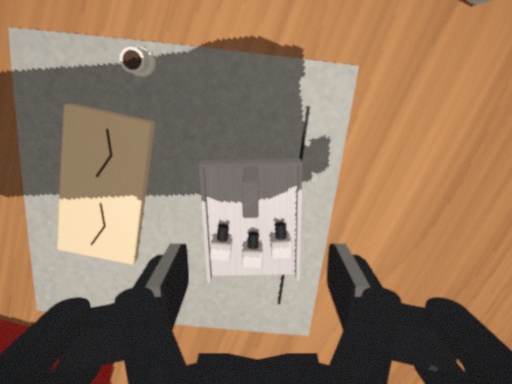

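Tab confirmed at (664,6). The tray sits square to the jaws, so I'm descending.

```bash
python3 -m handwheel '[[-0.5,-0.1,-0.05,0.9,0,0,-0.1],[-0.5,-0.07,0,0.9,0,0,0],[-0.5,0,0,0.9,0,0,0],[-0.5,0,0,0.6,0,0,0],[-0.5,0,0,0.2,0,0,0],[-0.5,0,0,0,0,0,0]]'
python3 -c "
from h import *
delta([664,5.8,28.3],[np.pi,0,0.38])"
```

```text
time_s: 5.0
ee_pos: [672.7, 6.1, 45.5]
ee_rot: [3.133, -0.019, 0.371]
contact_force: [-0.1, -0.0, 0.2]
finger_gap: 64.0
now [672.7   6.1  45.5] [ 3.133 -0.019  0.371] F [-0.1 -0.   0.2] gap 64.0 t 5.0
shift u [-0.28 -0.1   0.57] turn u [ 0.11 -0.24 -0.11]
```

```bash
python3 -m handwheel '[[-0.5,-0.3,-0.1,0.3,0.1,-0.24,-0.1],[-0.5,0,0,0.2,0,0,0],[-0.5,0,0,0,0,0,0]]'
python3 -c "
from h import *
delta([664,5.8,28.3],[np.pi,0,0.38])"
```

```text
time_s: 5.25
ee_pos: [665.0, 5.7, 34.0]
ee_rot: [3.139, -0.003, 0.378]
contact_force: [-0.9, 1.3, 0.6]
finger_gap: 63.9
now [665.    5.7  34. ] [ 3.139e+00 -3.000e-03  3.780e-01] F [-0.9  1.3  0.6] gap 63.9 t 5.25
shift u [-0.03 -0.02  0.19] turn u [ 0.03 -0.04 -0.03]
```

```bash
python3 -m handwheel '[[-0.5,-0.03,0,0.19,0,0,0],[0,0,0,0.03,0,0,0],[1,0,0,0,0,0,0],[1,0,0,0,0,0,0],[1,0,0,0,0,0,0],[1,0,0,0,0,0,0],[1,0,0,0,0,0,0],[1,0,0,0,0,0,0]]' 80
python3 -c "
from h import *
delta([664,5.8,28.3],[np.pi,0,0.38])"
```

```text
time_s: 5.92
ee_pos: [665.5, 5.3, 29.5]
ee_rot: [3.138, -0.006, 0.377]
contact_force: [0.2, 0.5, -2.7]
finger_gap: 10.8
now [665.5   5.3  29.5] [ 3.138 -0.006  0.377] F [ 0.2  0.5 -2.7] gap 10.8 t 5.9167
shift u [-0.04 -0.03  0.04] turn u [ 0.04 -0.08 -0.04]
```

```bash
python3 -m handwheel '[[1,0,0,-0.2,0,0,0],[1,0,0,-0.4,0,0,0],[1,0,0,-0.6,0,0,0],[1,0,0,-0.8,0,0,0],[1,0,0,-0.8,0,0,0],[1,0,0,-0.8,0,0,0],[1,0,0,-0.8,0,0,0],[1,0,0,-0.8,0,0,0],[1,0,0,-0.6,0,0,0],[1,0,0,-0.4,0,0,0],[1,0,0,-0.2,0,0,0],[1,0,0,0,0,0,0]]'
python3 -c "
from h import *
delta([505,-205,220],[np.pi,0,0.09])
grab('wrist','w3');print(env.observe()['joints'])"
```

```text
time_s: 6.92
ee_pos: [662.4, 6.6, 239.5]
ee_rot: [3.139, -0.007, 0.38]
contact_force: [-0.0, 0.3, -2.2]
finger_gap: 10.7
now [662.4   6.6 239.5] [ 3.139 -0.007  0.38 ] F [-0.   0.3 -2.2] gap 10.7 t 6.9167
shift u [-7.49  4.61  0.61] turn u [ 0.02 -0.1   3.62]
[ 0.32334978  0.651226   -0.69014114  1.46608112  0.433888    1.17244927
 -0.05290874]
```

View pics/w3.png

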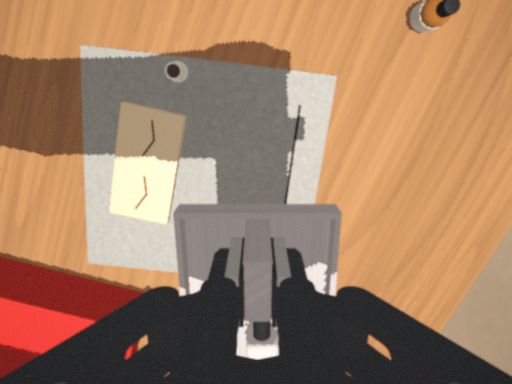

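The tray is held level, with its cartridges aboard. I'm carrying it to the tub.

```bash
python3 -m handwheel '[[1,-0.2,0.1,0,0,0,0.1],[1,-0.4,0.25,0,0,0,0.3],[1,-0.6,0.4,0,0,0,0.4],[1,-0.7,0.45,0,0,0,0.4],[1,-0.7,0.45,0,0,0,0.4],[1,-0.7,0.5,0,0,0,0.4],[1,-0.7,0.5,0,0,0,0.4],[1,-0.7,0.5,0,0,0,0.4],[1,-0.6,0.5,0,0,0,0.3],[1,-0.5,0.5,0,0,0,0.3],[1,-0.4,0.4,0,0,0,0.2],[1,-0.2,0.2,0,0,0,0]]'
python3 -c "
from h import *
delta([505,-205,220],[np.pi,0,0.09])
print(env.observe()['joints'])
grab('side','d3');grab('scene','s3')"
```

```text
time_s: 7.97
ee_pos: [489.2, -184.7, 222.4]
ee_rot: [-3.134, 0.016, 0.074]
contact_force: [-0.3, -0.2, -1.8]
finger_gap: 10.8
now [ 489.2 -184.7  222.4] [-3.134  0.016  0.074] F [-0.3 -0.2 -1.8] gap 10.8 t 7.9667
shift u [0.48 0.71 0.07] turn u [-0.1   0.19 -0.21]
[ 0.7367119   0.4421969  -0.64929099  1.83920081  0.31129663  0.9820179
  0.02772494]
```

View pics/s3.png

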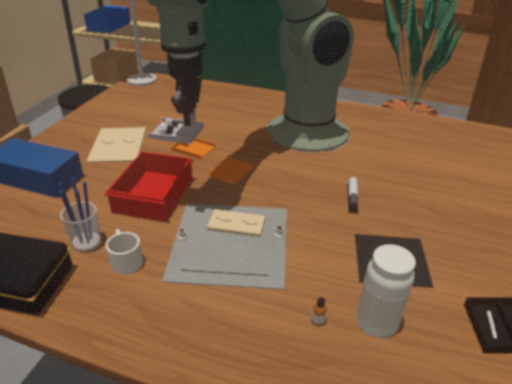

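```bash
python3 -m handwheel '[[1,0.25,0.4,0,-0.1,0.2,-0.1],[1,0.2,0.4,0,0,0,-0.1],[1,0,0.1,0,0,0,0],[1,0,0,0,0,0,0]]'
python3 -c "
from h import *
delta([503,-215,210],[np.pi,0,0.09])
grab('wrist','w4')"
```

```text
time_s: 8.4
ee_pos: [508.2, -208.5, 221.3]
ee_rot: [-3.141, -0.003, 0.097]
contact_force: [0.5, -0.3, -1.8]
finger_gap: 10.7
now [ 508.2 -208.5  221.3] [-3.141e+00 -3.000e-03  9.700e-02] F [ 0.5 -0.3 -1.8] gap 10.7 t 8.4
shift u [-0.19  0.2   0.37] turn u [-0.01 -0.04  0.09]
```

View pics/w4.png

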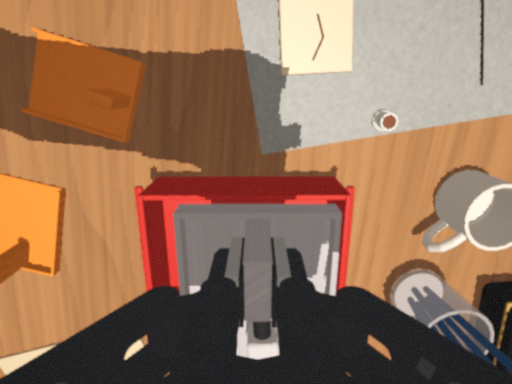

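The tray is centred across the tub. The tub's near rim runs (138,190)–(352,190), with the tray inside that span.

```bash
python3 - <<'E'
from h import *
d=load('w4');print(onplane(d,[[138,190],[352,190]],70))
E
python3 -m handwheel '[[1,0,0.1,0.1,0.3,0,0],[1,0,0.1,0.1,0.6,0,0],[1,0,0,0.1,0.8,0,0],[1,0,0,0.1,0.8,0,0]]'
python3 -c "
from h import *
delta([503,-215,205],[np.pi,0,0.09]);print(env.observe()['joints'])"
```

```text
[[ 399.74737137 -230.66673747   70.        ]
 [ 596.12786626 -211.88091988   70.        ]]
time_s: 8.78
ee_pos: [510.7, -206.5, 210.5]
ee_rot: [-2.936, -0.006, 0.108]
contact_force: [-0.4, -0.6, -2.5]
finger_gap: 10.8
now [ 510.7 -206.5  210.5] [-2.936 -0.006  0.108] F [-0.4 -0.6 -2.5] gap 10.8 t 8.7833
shift u [-0.29  0.28  0.12] turn u [-2.57 -0.06  0.23]
[ 0.87248881  0.56944061 -0.70416119  1.71458368  0.18626419  1.04767045
  0.24881626]
```

```bash
python3 -m handwheel '[[1,-0.05,0.1,0.1,1,0,0],[1,-0.05,0.1,0.1,1,0,0],[1,0,0.1,0.1,1,0,0],[1,0,0.1,0.1,1,0,0],[1,0,0.1,0.1,1,0,0],[1,0,0.1,0.1,1,0,0]]'
python3 -c "
from h import *
delta([503,-215,180],[np.pi,0,0.09]);print(env.observe()['joints'])"
```

```text
time_s: 9.28
ee_pos: [511.5, -211.1, 189.2]
ee_rot: [-2.435, -0.014, 0.114]
contact_force: [1.2, -0.2, -0.5]
finger_gap: 10.8
now [ 511.5 -211.1  189.2] [-2.435 -0.014  0.114] F [ 1.2 -0.2 -0.5] gap 10.8 t 9.2833
shift u [-0.3   0.27  0.17] turn u [-8.84 -0.06  0.36]
[ 1.05147894  0.86291054 -0.7960693   1.50673629 -0.05005291  1.30451543
  0.50027028]
```

```bash
python3 -m handwheel '[[1,-0.05,0.1,0.1,1,0,0.1],[1,-0.05,0.1,0.1,1,0,0.1],[1,0,0.1,0,1,0,0],[1,0,0.1,0,0.5,0,0],[1,0,0,0,0,0,0],[1,0,0,0,0,0,0],[1,0,0,0,0,0,0]]'
python3 -c "
from h import *
delta([503,-215,180],[np.pi,0,0.09]);print(env.observe()['joints'])
grab('side','d5');grab('wrist','w5')"
```

```text
time_s: 9.87
ee_pos: [509.7, -213.6, 171.8]
ee_rot: [-2.134, 0.001, 0.103]
contact_force: [0.3, -0.2, -0.6]
finger_gap: 10.6
now [ 509.7 -213.6  171.8] [-2.134e+00  1.000e-03  1.030e-01] F [ 0.3 -0.2 -0.6] gap 10.6 t 9.8667
shift u [-0.23 -0.22 -0.17] turn u [-12.59   0.09   0.14]
[ 1.09407187  1.05823364 -0.81502424  1.38565683 -0.15523038  1.47087003
  0.55492306]
```

View pics/w5.png

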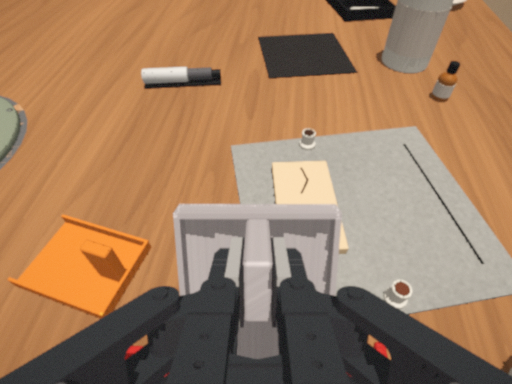

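View pics/d5.png

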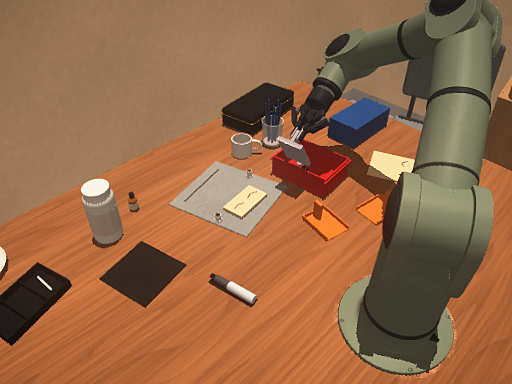

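The side view shows the tray tipped over the tub. I'll check the tub and the tray from the scene camera.

```bash
python3 -c "
from h import *
grab('scene','s5');a=load('s5')['im'][90:240,80:230,::-1]; cv2.imwrite('pics/s5c.png',cv2.resize(a,None,fx=4,fy=4,interpolation=cv2.INTER_CUBIC))"
```

```text
(no output)
```

View pics/s5c.png

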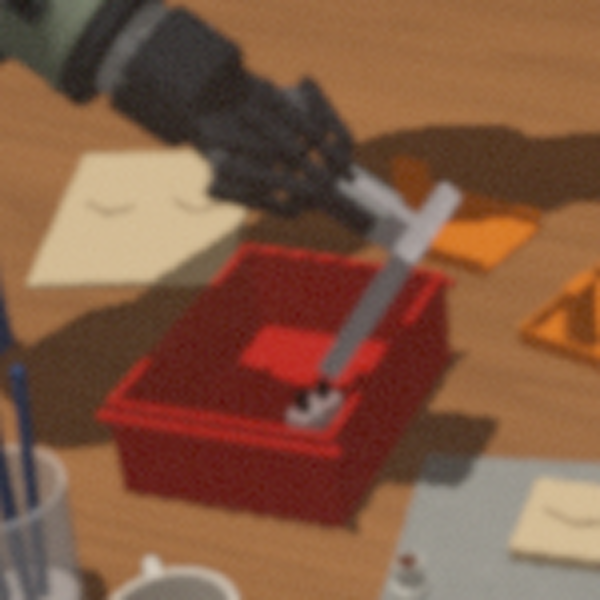

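Cartridges are visible in the tub at crop (315,405), but I can't count them. I'll untilt and look again.

```bash
python3 -m handwheel '[[1,0,-0.3,-0.4,-0.8,0,0],[1,0,-0.3,-0.4,-1,0,0],[1,0,-0.3,-0.4,-1,0,0],[1,0,-0.2,-0.5,-1,0,0],[1,0,-0.2,-0.5,-1,0,0],[1,0,0,-0.5,-1,0,0],[1,0,0,-0.3,-1,0,0],[1,0,0,-0.3,-1,0,0],[1,0,0,0,-1,0,0],[1,0,0,0,-1,0,0],[1,0,0,0,-1,0,0],[1,0,0,0,-1,0,0]]'
python3 -c "
from h import *
delta([503,-180,250],[np.pi,0,0.09])
grab('scene','s6');a=load('s6')['im'][90:240,80:230,::-1]; cv2.imwrite('pics/s6c.png',cv2.resize(a,None,fx=4,fy=4,interpolation=cv2.INTER_CUBIC))"
```

```text
time_s: 11.02
ee_pos: [515.7, -254.8, 289.0]
ee_rot: [-3.137, -0.014, 0.105]
contact_force: [0.9, 0.1, -1.4]
finger_gap: 10.8
now [ 515.7 -254.8  289. ] [-3.137 -0.014  0.105] F [ 0.9  0.1 -1.4] gap 10.8 t 11.0167
shift u [-0.18 -2.52  1.31] turn u [-0.06 -0.18  0.19]
```

View pics/s6c.png

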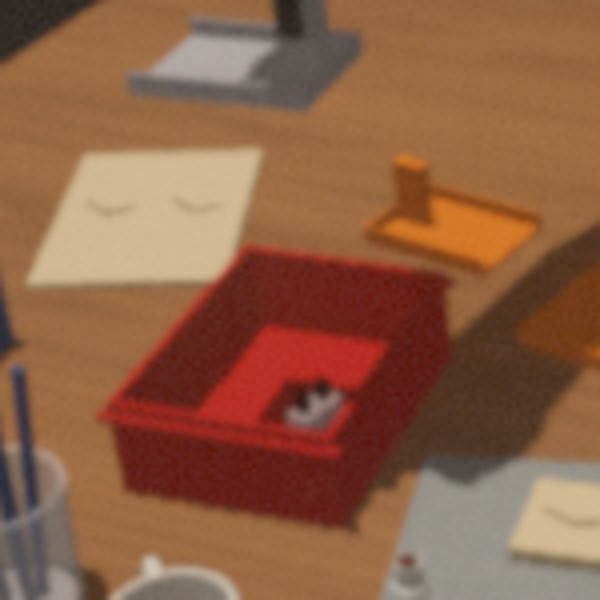

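```bash
python3 -c "
from h import *
grab('side','d6');a=load('d6')['im'][120:220,250:370,::-1]; cv2.imwrite('pics/d6c.png',cv2.resize(a,None,fx=6,fy=6,interpolation=cv2.INTER_CUBIC))"
```

```text
(no output)
```

View pics/d6c.png

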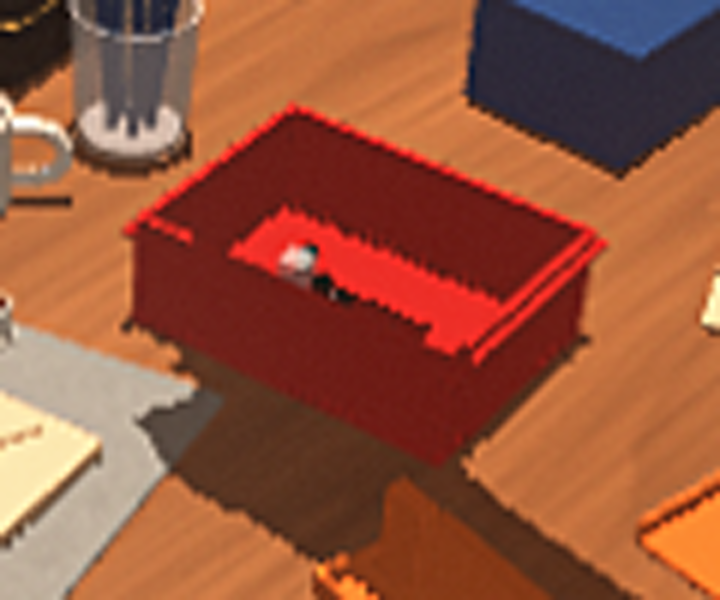

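The tray is empty: its floor is clear in the scene view at crop (210,60). The cartridges lie in the tub and nothing is beside it. Now to the pad.

```bash
python3 -m handwheel '[[1,0.1,-0.4,0,0,0,0],[1,0,-0.7,0,-0.06,-0.18,0.1],[1,0,-1,0,0,0,0.1],[1,0,-1,0,0,0,0],[1,0,-1,0,0,0,0],[1,0,-1,0,0,0,0],[1,0,-1,0,0,0,0],[1,0,-1,0,0,0,0],[1,0,-1,0,0,0,0],[1,0,-1,0,0,0,0],[1,0,-1,0,0,0,0],[1,0,-1,0,0,0,0]]'
python3 -c "
from h import *
delta([537,364,200],[np.pi,0,0.1]);print(env.observe()['joints'])"
```

```text
time_s: 12.12
ee_pos: [484.6, 90.8, 294.4]
ee_rot: [-3.135, 0.001, 0.081]
contact_force: [1.1, 0.4, -1.4]
finger_gap: 10.8
now [484.6  90.8 294.4] [-3.135e+00  1.000e-03  8.100e-02] F [ 1.1  0.4 -1.4] gap 10.8 t 12.1167
shift u [ 2.48 -8.91  3.2 ] turn u [-0.08  0.01 -0.23]
[ 0.35408728  0.32844168 -0.82394967  1.82834519  0.26207033  1.09879747
 -0.48226979]
```

```bash
python3 -m handwheel '[[1,0.2,-0.9,0,0,0,-0.1],[1,0.3,-1,0,0,0,-0.1],[1,0.3,-1,0,0,0,0],[1,0.3,-1,0.1,0,0,0],[1,0.3,-1,0.2,0,0,0],[1,0.3,-1,0.3,0,0,0],[1,0.3,-0.9,0.4,0,0,0],[1,0.3,-0.8,0.4,0,0,0],[1,0.2,-0.6,0.4,0,0,0],[1,0.1,-0.3,0.3,0,0,0],[1,0,0,0,0,0,0]]'
python3 -c "
from h import *
delta([537,364,60],[np.pi,0,0.1]);print(env.observe()['joints']);grab('wrist','w7')
d=load('w7');C=cloud(d);m=(d['im'].max(2)<60)
cv2.imwrite('pics/w7m.png',m*255)"
```

```text
time_s: 13.03
ee_pos: [534.2, 373.1, 233.2]
ee_rot: [-3.127, 0.008, 0.1]
contact_force: [-0.4, -0.5, -0.9]
finger_gap: 10.7
now [534.2 373.1 233.2] [-3.127  0.008  0.1  ] F [-0.4 -0.5 -0.9] gap 10.7 t 13.0333
shift u [0.11 0.4  5.77] turn u [-0.19  0.1  -0.01]
[-0.22135992  0.66244078 -0.76362044  1.49418267  0.46169355  1.17072682
 -0.95782631][ WARN:0@0.762] global loadsave.cpp:1063 imwrite_ Unsupported depth image for selected encoder is fallbacked to CV_8U.
```

View pics/w7.png

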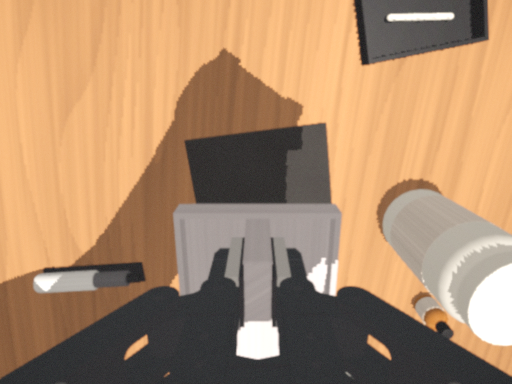

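The pad's +y corners are at (187,140) and (326,124). I'll cross-check the pad centre from them.

```bash
python3 - <<'E'
from h import *
d=load('w7');P=onplane(d,[[187,140],[326,124]],3)[:,:2];v=P[1]-P[0];L=np.linalg.norm(v);n=np.array([v[1],-v[0]])/L
print(P,L,P.mean(0)+80*n)
E
python3 -m handwheel '[[1,0.1,0.2,0.9,-0.1,0.1,0],[1,0,0.2,0.9,-0.1,0,0],[1,0,0,0.9,0,0,0],[1,0,0,0.9,0,0,0],[1,0,0,0.9,0,0,0],[1,0,0,0.5,0,0,0],[1,0,0,0,0,0,0]]'
python3 -c "
from h import *
delta([537,364,30],[np.pi,0,0.1])"
```

```text
[[450.82721063 390.65237277]
 [602.76430175 423.55127953]] 155.45808992627965 [543.72580172 328.91376083]
time_s: 13.67
ee_pos: [543.3, 352.1, 86.5]
ee_rot: [3.141, -0.007, 0.089]
contact_force: [-0.1, 0.0, -2.0]
finger_gap: 10.9
now [543.3 352.1  86.5] [ 3.141 -0.007  0.089] F [-0.1  0.  -2. ] gap 10.9 t 13.6667
shift u [-0.19 -0.42  1.88] turn u [ 0.   -0.09 -0.14]
```

```bash
python3 -m handwheel '[[1,-0.1,-0.2,0.7,0,-0.1,-0.1],[1,-0.1,-0.2,0.6,0,0,0],[1,0,0,0.3,0,0,0],[1,0,0,0,0,0,0]]'
python3 -c "
from h import *
delta([537,364,29.5],[np.pi,0,0.1])"
```

```text
time_s: 14.0
ee_pos: [540.2, 361.7, 43.3]
ee_rot: [-3.14, -0.004, 0.092]
contact_force: [0.1, -0.1, -0.9]
finger_gap: 10.8
now [540.2 361.7  43.3] [-3.14  -0.004  0.092] F [ 0.1 -0.1 -0.9] gap 10.8 t 14.0
shift u [-0.1  -0.09  0.46] turn u [-0.02 -0.06 -0.1 ]
```

```bash
python3 -m handwheel '[[1,-0.05,0,0.3,0,-0.06,-0.1],[1,0,0,0.08,0,0,0],[1,0,0,0,0,0,0]]'
python3 -c "
from h import *
delta([537,364,29.5],[np.pi,0,0.1])"
```

```text
time_s: 14.25
ee_pos: [540.8, 361.3, 34.9]
ee_rot: [-3.139, -0.003, 0.099]
contact_force: [0.6, 0.2, -1.4]
finger_gap: 10.5
now [540.8 361.3  34.9] [-3.139e+00 -3.000e-03  9.900e-02] F [ 0.6  0.2 -1.4] gap 10.5 t 14.25
shift u [-0.12 -0.1   0.18] turn u [-0.03 -0.04 -0.01]
```

```bash
python3 -m handwheel '[[1,0,0,0.12,0,0,0],[1,0,0,0.05,0,0,0],[1,0,0,0.03,0,0,0]]'
python3 -c "
from h import *
delta([537,364,29.5],[np.pi,0,0.1])"
```

```text
time_s: 14.5
ee_pos: [542.0, 361.2, 30.3]
ee_rot: [-3.138, -0.005, 0.098]
contact_force: [0.7, 0.6, -1.7]
finger_gap: 10.5
now [542.  361.2  30.3] [-3.138 -0.005  0.098] F [ 0.7  0.6 -1.7] gap 10.5 t 14.5
shift u [-0.16 -0.11  0.03] turn u [-0.04 -0.06 -0.02]
```

```bash
python3 -m handwheel '[[1,0,0,0.06,0,0,0],[1,0,0,0.04,0,0,0]]'
python3 -m handwheel '[[1,0,0,0.05,0,0,0],[1,0,0,0.0,0,0,0]]'
```

```text
time_s: 14.67
ee_pos: [542.3, 361.5, 29.2]
ee_rot: [-3.138, -0.006, 0.098]
contact_force: [-11.5, -10.1, 34.2]
finger_gap: 10.3
time_s: 14.83
ee_pos: [542.3, 361.4, 29.9]
ee_rot: [-3.14, -0.007, 0.098]
contact_force: [-0.8, 0.2, -0.8]
finger_gap: 10.5
```

Contact at z≈29.2. Releasing.

```bash
python3 -m handwheel '[[0.5,0,0,0,0,0,0],[0,0,0,0,0,0,0],[-0.4,0,0,0,0,0,0],[-0.4,0,0,0,0,0,0],[-0.4,0,0,0,0,0,0],[-0.4,0,0,-0.3,0,0,0],[-0.4,0,0,-0.8,0,0,0],[-0.4,0,0,-1,0,0,0],[-0.4,0,0,-1,0,0,0],[-0.4,0,0,-1,0,0,0],[-0.4,0,0,-1,0,0,0],[-0.4,0,0,-1,0,0,0]]'
python3 -c "
from h import *
grab('wrist','w8');grab('side','d8')
d=load('w8');C=cloud(d);Z=C[...,2]
t=(Z>45)&(Z<70)&(abs(C[...,0]-540)<60)&(abs(C[...,1]-361)<60);print(cv2.minAreaRect(C[t][:,:2].astype(np.float32)),np.median(Z[t]))"
```

```text
time_s: 15.83
ee_pos: [537.9, 359.5, 217.0]
ee_rot: [3.14, 0.003, 0.101]
contact_force: [1.7, 0.9, -0.1]
finger_gap: 59.9
((542.1154174804688, 362.46588134765625), (11.388389587402344, 27.495040893554688), 5.797696590423584) 57.646776837104994
```

View pics/w8.png

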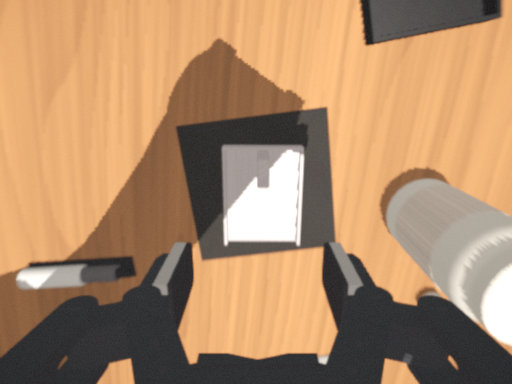

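View pics/d8.png

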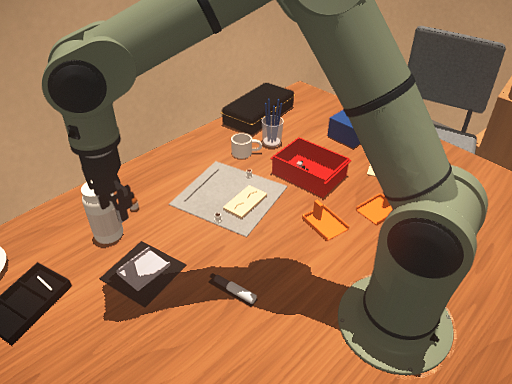

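The tray stands empty on the pad: the tab is at (542,362), so its centre is about (545,326), and the tab top height is unchanged. Next I'm heading back behind the plate with the fingers fully open.

```bash
python3 -m handwheel '[[-1,-0.1,0.5,0,0,0,0],[-1,-0.24,1,0,0,0,0],[-1,-0.24,1,0,0,0,0],[-1,-0.24,1,0,0,0,0],[-1,-0.24,1,0,0,0,0],[-1,-0.24,1,0,0,0,0],[-1,-0.24,1,0,0,0,0],[-1,-0.24,1,0,0,0,0],[-1,-0.24,1,0,0,0,0],[-1,-0.24,1,0,0,0,0],[-1,-0.24,1,0,0,0,0],[-1,-0.24,1,0,0,0,0]]'
python3 -m handwheel '[[-1,-0.2,0.8,0,0,0,0],[-1,-0.1,0.5,0,0,0,1],[-1,0,0,0,0,0,1],[-1,0,0,0,0,0,1],[-1,0,0,0,0,0,1],[-1,0,0,0,0,0,1],[-1,0,0,0,0,0,1],[-1,0,0,0,0,0,1],[-1,0,0,0,0,0,1],[-1,0,0,0,0,0,1],[-1,0,0,0,0,0,1],[-1,0,0,0,0,0,1]]'
python3 -m handwheel '[[-1,0,0,0,0,0,1],[-1,0,0,0,0,0,1],[-1,0,0,0,0,0,1],[-1,0,0,0,0,0,1],[-1,0,0,0,0,0,1],[-1,0,0,0,0,0,1],[-1,0,0,0,0,0,0.5],[-1,0,0,0,0,0,0]]'
python3 -c "
from h import *
delta([479.6,-63.2,150],[np.pi,0,-1.309]);print(env.observe()['joints'])
grab('wrist','w9')
d=load('w9');f=env.grab_frame('wrist');M=np.array(f['tool_from_camera'])
h,w=d['z'].shape;uv=np.stack(np.meshgrid(np.arange(w),np.arange(h)),-1).reshape(-1,2)
P=(ray(d,uv)*d['z'].reshape(-1,1))@M[:3,:3].T+M[:3,3];P=P.reshape(h,w,3)
m=(abs(P[...,2])<40)&(abs(P[...,1])<25)&(d['z']>0)
for sgn in(-1,1):
    q=P[m&(sgn*P[...,0]>0)];print(len(q),np.percentile(q,[0,1,50,99,100],axis=0).round(1))
"
```

```text
time_s: 16.93
ee_pos: [487.7, 2.4, 222.4]
ee_rot: [-3.136, -0.008, 0.112]
contact_force: [1.2, 0.7, 0.3]
finger_gap: 85.4
time_s: 17.93
ee_pos: [479.4, -48.3, 224.5]
ee_rot: [-3.134, -0.003, -0.818]
contact_force: [0.5, 0.5, -0.4]
finger_gap: 85.5
time_s: 18.6
ee_pos: [478.5, -47.0, 226.5]
ee_rot: [-3.132, 0.001, -1.367]
contact_force: [0.3, -0.3, -0.1]
finger_gap: 85.3
now [478.5 -47.  226.5] [-3.132e+00  1.000e-03 -1.367e+00] F [ 0.3 -0.3 -0.1] gap 85.3 t 18.6
shift u [0.54 0.1  2.55] turn u [-0.12  0.01 -0.73]
[ 0.3669686   0.32541492 -0.48315354  1.96259187  0.1903399   0.88787116
 -1.58132104]
2016 [[-58.3 -12.  -40. ]
 [-57.7 -11.6 -39.8]
 [-44.5  -6.8 -29.4]
 [-43.8  10.5 -13.3]
 [-43.5  11.8 -11.7]]
2044 [[ 40.4 -11.8 -40. ]
 [ 40.6 -11.5 -39.8]
 [ 41.2  -6.6 -29. ]
 [ 54.3  10.7 -13. ]
 [ 55.   11.7 -11.5]]
```

View pics/w9.png

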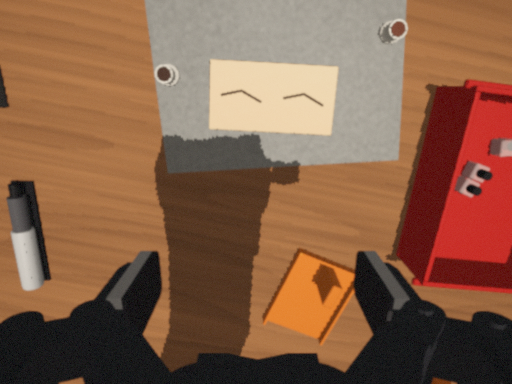

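All three cartridges lie in the tub, at (503,147), (478,172) and (470,187). The plate is at (272,97). With the jaws open, the fingertips are 13 mm behind the TCP, with the front face at tool y = -11.7. Descending behind the plate.

```bash
python3 -m handwheel '[[-1,0.3,0.05,0.6,-0.12,0,-0.4],[-1,0.24,0.05,0.9,0,0,-0.33],[-1,0,0,1,0,0,0],[-1,0,0,1,0,0,0],[-1,0,0,1,0,0,0],[-1,0,0,0.8,0,0,0],[-1,0,0,0,0,0,0]]'
python3 -c "
from h import *
delta([479.6,-63.2,-6],[np.pi,0,-1.309]);print(env.observe()['joints'])"
```

```text
time_s: 19.28
ee_pos: [481.8, -63.9, 63.9]
ee_rot: [-3.135, -0.001, -1.288]
contact_force: [-1.5, -0.3, -0.8]
finger_gap: 85.5
now [481.8 -63.9  63.9] [-3.135e+00 -1.000e-03 -1.288e+00] F [-1.5 -0.3 -0.8] gap 85.5 t 19.2833
shift u [-0.04  0.08  2.33] turn u [-0.09 -0.01  0.26]
[ 0.29213859  0.59155304 -0.36988666  2.07749514  0.40492635  0.53358492
 -1.65956343]
```

```bash
python3 -m handwheel '[[-1,0,0.08,0.8,-0.09,0,0.26],[-1,0,0,0.7,0,0,0],[-1,0,0,0.3,0,0,0],[-1,0,0,0,0,0,0]]'
python3 -c "
from h import *
delta([479.6,-63.2,-6],[np.pi,0,-1.309]);print(env.observe()['joints'])"
```

```text
time_s: 19.62
ee_pos: [481.1, -64.4, 10.9]
ee_rot: [-3.14, -0.001, -1.305]
contact_force: [-1.1, 0.1, 0.2]
finger_gap: 85.6
now [481.1 -64.4  10.9] [-3.140e+00 -1.000e-03 -1.305e+00] F [-1.1  0.1  0.2] gap 85.6 t 19.6167
shift u [-0.05  0.04  0.56] turn u [-0.01 -0.01  0.05]
[ 0.23356265  0.68937461 -0.29475953  2.08991162  0.46718953  0.4233693
 -1.73218   ]
```

```bash
python3 -m handwheel '[[-1,-0.04,0.04,0.35,0,0,0.05],[-1,0,0,0.15,0,0,0],[-1,0,0,0,0,0,0]]'
python3 -c "
from h import *
delta([479.6,-63.2,-6],[np.pi,0,-1.309]);grab('wrist','w10')
d=load('w10');C=cloud(d);Z=C[...,2];hsv=cv2.cvtColor(d['im'],cv2.COLOR_RGB2HSV)
m=(hsv[...,0]>12)&(hsv[...,0]<32)&(hsv[...,1]<150)&(hsv[...,1]>40)&(Z>8)&(Z<22)&(abs(C[...,1]+45)<120)
n,l,s,c=cv2.connectedComponentsWithStats(m.astype(np.uint8));k=1+np.argmax(s[1:,4])
cn=cv2.findContours((l==k).astype(np.uint8),0,1)[0][0].reshape(-1,2)
print('plate',cv2.minAreaRect(onplane(d,cn,15)[:,:2].astype(np.float32)))"
```

```text
time_s: 19.87
ee_pos: [481.7, -63.7, -1.0]
ee_rot: [-3.137, -0.002, -1.307]
contact_force: [-0.1, 0.1, -0.3]
finger_gap: 85.4
now [481.7 -63.7  -1. ] [-3.137e+00 -2.000e-03 -1.307e+00] F [-0.1  0.1 -0.3] gap 85.4 t 19.8667
shift u [-0.03  0.06  0.17] turn u [-0.05 -0.02  0.02]
plate ((548.7047119140625, -46.13926696777344), (68.71244812011719, 128.22906494140625), 8.550060272216797)
```

View pics/w10.png

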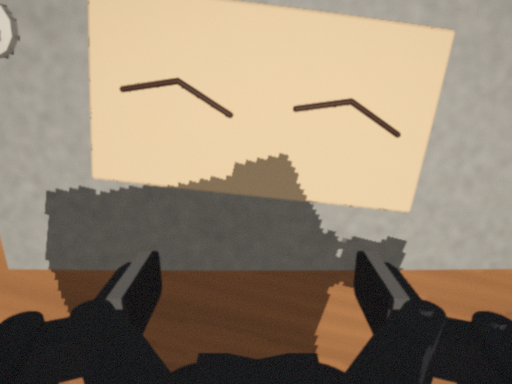

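```bash
python3 -m handwheel '[[-1,-0.03,0,0.13,-0.05,0,0.02],[-1,0,-0.3,0,0,0,0],[-1,0,-0.3,0,0,0,0],[-1,0,-0.2,0,0,0,0],[-1,0,0,0,0,0,0]]'
python3 -c "
from h import *
delta([710-81.7*.966-9.5*.259,-11.3-81.7*.259+9.5*.966,-5],[np.pi,0,-1.309])"
```

```text
time_s: 20.33
ee_pos: [509.1, -56.4, -1.6]
ee_rot: [-3.138, -0.003, -1.309]
contact_force: [-1.2, 0.2, -1.1]
finger_gap: 85.2
now [509.1 -56.4  -1.6] [-3.138e+00 -3.000e-03 -1.309e+00] F [-1.2  0.2 -1.1] gap 85.2 t 20.3333
shift u [-0.04 -4.13  0.13] turn u [-0.05 -0.04 -0.  ]
```

```bash
python3 -m handwheel '[[-1,0,0,0.15,-0.05,-0.04,0],[-1,0,-0.2,0.05,0,0,0],[-1,0,-0.2,0,0,0,0],[-1,0,-0.2,0,0,0,0],[-1,0,-0.2,0,0,0,0],[-1,0,0,0,0,0,0]]'
python3 -c "
from h import *
delta([710-81.7*.966-9.5*.259,-11.3-81.7*.259+9.5*.966,-5],[np.pi,0,-1.309]);grab('wrist','w11')"
```

```text
time_s: 20.83
ee_pos: [533.6, -49.9, -8.6]
ee_rot: [3.138, 0.0, -1.31]
contact_force: [0.6, -0.2, -0.2]
finger_gap: 85.6
now [533.6 -49.9  -8.6] [ 3.138  0.    -1.31 ] F [ 0.6 -0.2 -0.2] gap 85.6 t 20.8333
shift u [-0.04 -3.29 -0.13] turn u [ 0.04  0.01 -0.01]
```

View pics/w11.png

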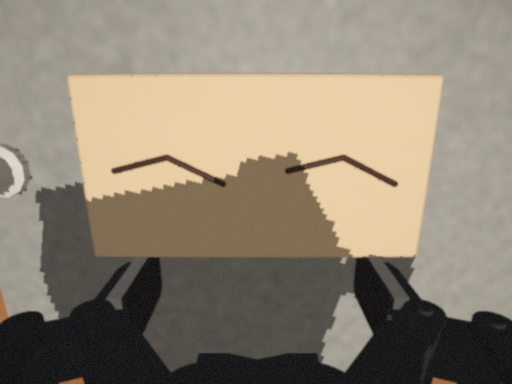

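The plate has squared up to the fingers, with its far edge level at row 74. I'm raising the tips slightly and pushing on.

```bash
python3 -m handwheel '[[-1,0,-0.1,-0.08,0.04,0,0],[-1,0,-0.2,0,0,0,0],[-1,0,-0.25,0,0,0,0],[-1,0,-0.25,0,0,0,0],[-1,0,-0.25,0,0,0,0],[-1,0,-0.2,0,0,0,0],[-1,0,0,0,0,0,0]]'
python3 -c "
from h import *
delta([710-81.7*.966-9.5*.259,-11.3-81.7*.259+9.5*.966,-5],[np.pi,0,-1.309])"
```

```text
time_s: 21.47
ee_pos: [573.6, -39.0, -5.8]
ee_rot: [-3.141, 0.001, -1.31]
contact_force: [0.4, -0.3, 0.1]
finger_gap: 85.5
now [573.6 -39.   -5.8] [-3.141e+00  1.000e-03 -1.310e+00] F [ 0.4 -0.3  0.1] gap 85.5 t 21.4667
shift u [-0.03 -1.91 -0.02] turn u [-0.01  0.01 -0.01]
```

```bash
python3 -m handwheel '[[-1,0,-0.15,0,0,0,0],[-1,0,-0.2,0,0,0,0],[-1,0,-0.2,0,0,0,0],[-1,0,-0.15,0,0,0,0],[-1,0,-0.1,0,0,0,0],[-1,0,0,0,0,0,0]]'
python3 -c "
from h import *
delta([710-81.7*.966-9.5*.259,-11.3-81.7*.259+9.5*.966,-5],[np.pi,0,-1.309]);grab('wrist','w12')"
```

```text
time_s: 21.97
ee_pos: [598.8, -32.4, -6.0]
ee_rot: [3.141, 0.001, -1.31]
contact_force: [-1.2, -0.2, 0.6]
finger_gap: 85.0
now [598.8 -32.4  -6. ] [ 3.141e+00  1.000e-03 -1.310e+00] F [-1.2 -0.2  0.6] gap 85.0 t 21.9667
shift u [-0.04 -1.04 -0.03] turn u [ 0.01  0.01 -0.01]
```

View pics/w12.png

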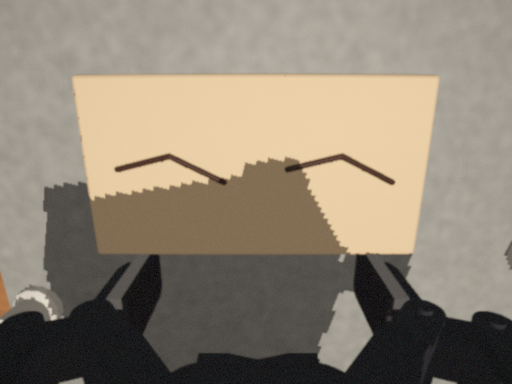

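```bash
python3 -m handwheel '[[-1,0,-0.12,0,0,0,0],[-1,0,-0.15,0,0,0,0],[-1,0,-0.12,0,0,0,0],[-1,0,-0.08,0,0,0,0],[-1,0,0,0,0,0,0]]'
python3 -c "
from h import *
delta([710-81.7*.966-9.5*.259,-11.3-81.7*.259+9.5*.966,-5],[np.pi,0,-1.309]);grab('wrist','w13')"
```

```text
time_s: 22.43
ee_pos: [613.1, -28.6, -6.1]
ee_rot: [3.14, 0.001, -1.31]
contact_force: [-1.5, -1.2, 0.6]
finger_gap: 85.8
now [613.1 -28.6  -6.1] [ 3.14e+00  1.00e-03 -1.31e+00] F [-1.5 -1.2  0.6] gap 85.8 t 22.4333
shift u [-0.04 -0.55 -0.04] turn u [ 0.01  0.01 -0.01]
```

View pics/w13.png

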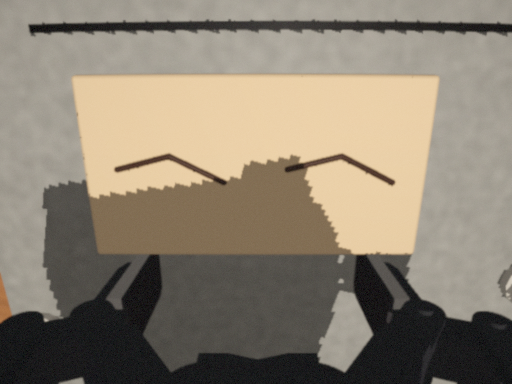

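Now the line is visible at row ~27 and the plate's far edge at row 74. Measuring the gap.

```bash
cat > gap.py <<'E'
from h import *
import sys
d=load(sys.argv[1]);g=cv2.cvtColor(d['im'],cv2.COLOR_RGB2GRAY).astype(float)
hsv=cv2.cvtColor(d['im'],cv2.COLOR_RGB2HSV)
E=[];L=[]
for u in range(100,420,8):
    col=(hsv[:,u,0]>10)&(hsv[:,u,0]<32)&(hsv[:,u,1]>55)
    r=[v for v in range(5,130) if col[v:v+6].all()]
    if r: E.append((u,r[0]-0.5))
    lim=int(r[0])-3 if r else 70
    dark=np.where(g[:max(lim,1),u]<70)[0]
    if len(dark): L.append((u,(dark.min()+dark.max())/2))
a=np.radians(15.0);R2=np.array([[np.cos(a),np.sin(a)],[-np.sin(a),np.cos(a)]])
e=onplane(d,E,15)[:,:2]@R2.T
print('edge rows',E[0],E[-1]);pe=np.polyfit(e[:,1],e[:,0],1)
c=e[:,1].mean(); print('edge x at ends',[np.polyval(pe,c+k).round(2) for k in(-65,0,65)])
if L:
    l=onplane(d,L,3)[:,:2]@R2.T;pl=np.polyfit(l[:,1],l[:,0],1);print('line rows',L[0],L[-1],[np.polyval(pl,c+k).round(2) for k in(-65,0,65)])
    print('remaining',[(np.polyval(pl,c+k)-np.polyval(pe,c+k)).round(2) for k in(-65,0,65)])
E
python3 gap.py w13
```

```text
edge rows (100, 74.5) (412, 74.5)
edge x at ends [np.float64(665.56), np.float64(665.69), np.float64(665.81)]
line rows (100, np.float64(26.5)) (412, np.float64(26.0)) [np.float64(682.84), np.float64(682.83), np.float64(682.83)]
remaining [np.float64(17.28), np.float64(17.15), np.float64(17.01)]
```

```bash
python3 -m handwheel '[[-1,0,-0.1,0,0,0,0],[-1,0,-0.12,0,0,0,0],[-1,0,-0.1,0,0,0,0],[-1,0,-0.06,0,0,0,0],[-1,0,0,0,0,0,0]]'
python3 -c "
from h import *
delta([710-81.7*.966-9.5*.259,-11.3-81.7*.259+9.5*.966,-5],[np.pi,0,-1.309]);grab('wrist','w14')"; python3 gap.py w14
```

```text
time_s: 22.9
ee_pos: [624.7, -25.6, -6.1]
ee_rot: [3.14, 0.0, -1.31]
contact_force: [-1.6, -0.1, 0.6]
finger_gap: 85.4
now [624.7 -25.6  -6.1] [ 3.14  0.   -1.31] F [-1.6 -0.1  0.6] gap 85.4 t 22.9
shift u [-0.04 -0.15 -0.04] turn u [ 0.02  0.01 -0.01]
edge rows (100, 74.5) (412, 74.5)
edge x at ends [np.float64(677.55), np.float64(677.69), np.float64(677.82)]
line rows (100, np.float64(61.0)) (412, np.float64(60.5)) [np.float64(682.91), np.float64(682.87), np.float64(682.83)]
remaining [np.float64(5.36), np.float64(5.19), np.float64(5.01)]
```

View pics/w14.png

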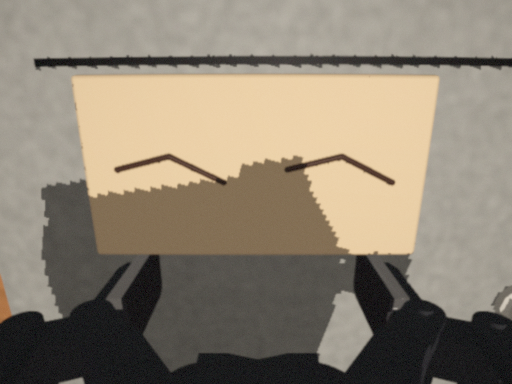

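```bash
python3 -m handwheel '[[-1,0,-0.07,0,0,0,0],[-1,0,-0.06,0,0,0,0],[-1,0,-0.02,0,0,0,0],[-1,0,0,0,0,0,0]]'
python3 -c "
from h import *
delta([710-81.7*.966-9.5*.259,-11.3-81.7*.259+9.5*.966,-5],[np.pi,0,-1.309]);grab('wrist','w15')"; python3 gap.py w15
```

```text
time_s: 23.28
ee_pos: [629.0, -24.5, -6.1]
ee_rot: [3.139, 0.0, -1.31]
contact_force: [-2.5, 0.0, 2.0]
finger_gap: 85.5
now [629.  -24.5  -6.1] [ 3.139  0.    -1.31 ] F [-2.5  0.   2. ] gap 85.5 t 23.2833
shift u [-0.04  0.   -0.04] turn u [ 0.03  0.   -0.01]
edge rows (100, 72.5) (412, 72.5)
edge x at ends [np.float64(682.42), np.float64(682.58), np.float64(682.74)]
line rows (212, np.float64(69.0)) (412, np.float64(69.0)) [np.float64(684.35), np.float64(684.24), np.float64(684.13)]
remaining [np.float64(1.93), np.float64(1.66), np.float64(1.39)]
```

View pics/w15.png

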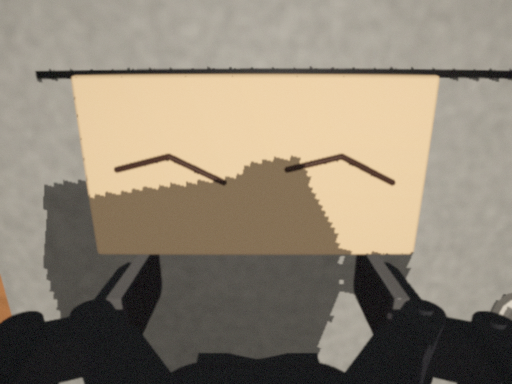

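The edge is now within about 1 mm of the line's middle (682.1 against 682.9). Stopping here, backing off and lifting away.

```bash
python3 -m handwheel '[[-1,0,0.3,0,0,0,0],[-1,0,0.7,-0.2,0,0,0],[-1,0,0.5,-0.5,0,0,0],[-1,0,0,-1,0,0,0],[-1,0,0,-1,0,0,0],[-1,0,0,-1,0,0,0],[-1,0,0,-1,0,0,0],[-1,0,0,-1,0,0,0],[-1,0,0,-0.5,0,0,0],[-1,0,0,0,0,0,0],[-1,0,0,0,0,0,0]]'
python3 - <<'E'
from h import *
for n,t in(('wrist','w16'),('scene','s16'),('side','d16')): grab(n,t)
d=load('w16');C=cloud(d);Z=C[...,2];hsv=cv2.cvtColor(d['im'],cv2.COLOR_RGB2HSV)
m=(hsv[...,0]>12)&(hsv[...,0]<32)&(hsv[...,1]<150)&(hsv[...,1]>40)&(Z>8)&(Z<22)&(abs(C[...,0]-675)<90)&(abs(C[...,1]+20)<110)
n,l,s,c=cv2.connectedComponentsWithStats(m.astype(np.uint8));k=1+np.argmax(s[1:,4])
cn=cv2.findContours((l==k).astype(np.uint8),0,1)[0][0].reshape(-1,2)
r=cv2.minAreaRect(onplane(d,cn,15)[:,:2].astype(np.float32));print('plate',r,np.median(Z[l==k]))
a=np.radians(15);v=np.array(r[0])-[710,-11.3];print('in line frame',v@[np.cos(a),np.sin(a)]+35,v@[-np.sin(a),np.cos(a)])
# ink cups by original pixel compare in scene
a0=load('s0')['im'].astype(int);a1=load('s16')['im'].astype(int)
cv2.imwrite('pics/diff.png',np.hstack([a0[180:330,100:440],]).astype(np.uint8)[:,:,::-1])
E
```

```text
time_s: 24.25
ee_pos: [577.9, -37.6, 187.1]
ee_rot: [3.141, -0.001, -1.309]
contact_force: [0.2, 0.0, -0.3]
finger_gap: 85.3
plate ((672.6123657226562, -10.378791809082031), (69.33140563964844, 129.71351623535156), 14.915616989135742) 14.071391164778362
in line frame -0.8752553080227443 10.566450585301078
```

View pics/w16.png

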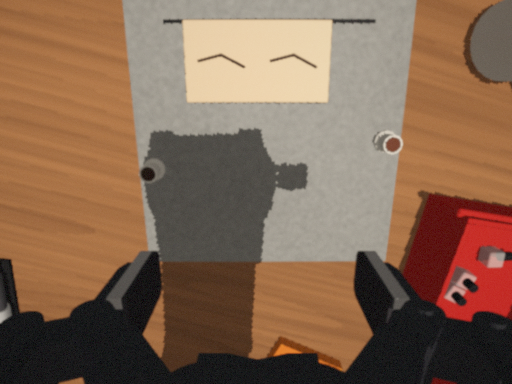

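View pics/s16.png

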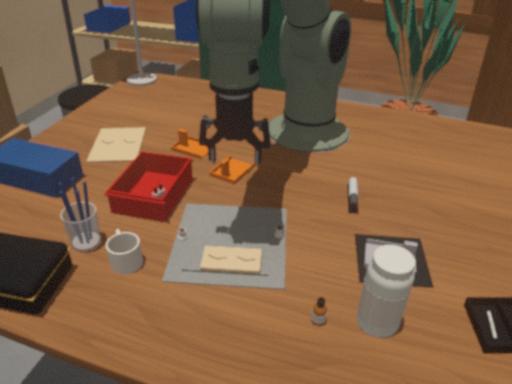

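The far edge sits on the line. Ink cups (182,234) and (278,231), mug, bottle, canister and pen are at their starting pixels, and the three cartridges are in the tub. Handing in.

```bash
python3 -c "
from station import env
print(env.finish_job())"
```

```text
the job is handed in; nothing more can be done
None
```

The job is handed in after about 24 s of the 72 s allowed. I gripped the tray by its tab and tipped it about 58° over the red tub. All three cartridges slid off, and I set the empty tray down on the pad. Then I pushed the plate flat along the board with both open fingertips until its far edge met the line.

**What the last checks showed:**
- **Cartridges:** all three are visible in the tub, with none beside it, and the fingers never came near them.
- **Tray:** it stands upright on the pad and is released. Its centre is about 5 mm from the pad's centre.
- **Plate:** its yaw is 14.9° against the line's 15.0°. The far edge measured 0.9 mm short of the line's middle (limit 4 mm), and the edge lies within the line's length.
- **Other things:** the ink cups, mug, bottle, canister and pen show no visible shift from the start in the scene camera view.

**Disagreements:**
- **Last push picture:** the automatic reading gave 1.4–1.9 mm still to go, because the plate partly hid the line. The earlier line position gave about 0.7 mm.
- **Tub position:** the two fixed cameras differed by up to about 18 mm in x. A wrist view of the near rim settled it before I tipped the tray.
- **Tray set-down:** there was a brief 34 N wrist-force reading when the tray touched the pad, well below the 120 N limit.

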